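# Nest a tone control in the holding jig and close the keeper

## Task

Pick the tone control (the squat black cylinder with a thin upright steel shaft) out of the cork tray and stand it in the wide mouth of the steel jig, between the two converging rails. Push it down the rails so they centre it, until it is fully home against the end stop, and press it there for about half a second with roughly 10 N, never pressing on the rails or the stop with more than 16 N. Then swing the keeper arm all the way across behind it to its stop and let go, with the tone control upright throughout and the other small parts left where they are.

Things in the scene. Friction and masses are not known exactly. Their poses are not given: they have to be found in the camera images.
- pot_center (a point): Tone control, loose, upright, 66 mm tall, about 0.18 kg (varies): black round body 50 mm diameter, 28 mm high; on it a steel nut 20 mm diameter, 3 mm high, then a steel shaft 12 mm diameter from 31 to 66 mm above its underside, on the axis: take it by the shaft. This point is on the axis 33 mm above its underside; z is up. Its yaw does not matter.
- pot: The same tone control; origin at the centre of its underside.
- jig: Fixed steel jig, plate 190 x 150 x 8 mm (local x -0.100 to 0.090, y +-0.075); origin at table level. Push along local +x: mouth at -x, stop at +x, y = 0 is the centre line. Rails 10 mm thick, tops 24 mm above table: inner faces 132 mm apart at x = -0.070, converging straight to 52 mm at x = 0.015, then parallel (the throat, 1 mm clearance each side) to x = 0.075. The part slides on the plate top.
- stop: End stop in the throat: a fixed steel bracket (origin at jig x = 0.080, y = 0, 8 mm above the table; axes as the jig) with a brass block 46 mm wide and 15 mm high before it, locked solid but screwed in or out differently each time: the block's face lies 12 to 34 mm on the -x side of this origin, how far is not given. Home, the tone control's axis is 25 mm before that face: feel for it.
- keeper (a joint): Keeper hinge q, rad: 0 open, 2.0 fully closed (end of travel, arm along jig -y across the throat). Starts 0 to 0.4; anticlockwise from above as it grows; stays where left, about 0.5 N at the post moves it. In the jig frame the post lies 104 mm from the pivot along (-sin(2-q), -cos(2-q)).
- keeper_post (a point): Upright round black post at the end of the keeper arm, 12 mm diameter, from 36 to 72 mm above the table; this point is on its axis 54 mm above the table. Pinch it from above or push it.
- keeper_pivot (a point): Keeper hinge axis, vertical (jig x = -0.012, y = 0.058), 39 mm above the table. The steel arm is 10 mm wide, 26 to 36 mm above the table, and passes over the rails; closed, its front face is 3 to 25 mm behind a seated tone control.
- tray: Fixed cork-lined tray 272 x 252 mm (x, y), cork surface 6 mm above the table, rim 14 mm above the table; origin at the centre of its underside.
- knobs: Bystander in the tray: stepped black dial knob stack, 48 mm diameter, 72 mm tall; origin at its underside.
- valve: Bystander in the tray: brass-rimmed glass valve on a black base, 33 mm diameter, 68 mm tall; origin at its underside.
- tin: Bystander: small tin, 52 mm diameter, 50 mm tall; origin at its underside.
- spool: Bystander: metal spool, 60 mm diameter, 45 mm tall; origin at its underside.
- coilcan: Bystander: square aluminium coil can, 35 x 35 x 60 mm; origin at its underside.
- jig_mouth (a point): Point on the plate top (8 mm above the table), jig x = -0.045, y = 0, in the mouth: a good place to stand the tone control first. Plate and rails are smooth (friction about 0.2), so sliding along takes a few N at most; the rise at the stop is steep.
- rails: The two converging steel guide rails of the jig, fixed to its plate and described there; same origin and axes as the jig.
Things that resemble listed ones, but are neither listed nor needed, are in the scene too. What is shaped like the pot but blue or purple is not meant.

How it is judged:
By the outcome, as a careful person would: the job done as asked, in the order asked, and still so for the second after the job is handed in, with the robot touching nothing.
It also fails if it takes over 72 s, if anything falls off the work surface, if the arm or the gripper's body presses on something with over 40 N, if the wrist force passes 120 N, or if a joint passes its speed limit or range.

## Robot

A 6-joint arm with a two-finger parallel gripper is mounted at the origin on the work surface. World frame = base frame: x ahead of the robot, y to its left, z up, the work surface at z = 0. Lengths are in m, angles in rad, forces in N, time in s.
With the tool pointing down it reaches from about 0.275 to 1 m from the base axis. Payload 8.4 kg.
Tool frame: the origin (TCP) lies on the centre line of the jaws, within the pads' length; the fingertips stand 17 mm ahead of it and the grasp point (between the pads) lies 2 mm behind it (bot.tcp_to_tips is the y of the fingertips in the tool frame, in m); y points along the fingers, z is the direction in which the jaws open and shut, and the axes are right-handed (so a half turn about y gives the same grasp; the last joint's range is limited). The gripper opens to 85 mm and grips with 20 to 120 N. Pads are 22 mm wide; open, the fingers measure 114 mm over their backs; the gripper's body (76 mm by 85 mm) begins 54 mm behind the grasp point. The pads swing forward as they close: fully open they stand 13 mm farther back than shut.
Start: joints at [1.238, 0.353, 1.633, -0, 1.155, -0.002], TCP at [0.203, 0.591, 0.248] pointing down, gripper open.
Joint ranges: [-2.63, 2.63], [-0.92, 2.1], [0.06, 2.66], [-1.3, 4.44], [0, 2.69], [-3.02, 3.02]. Speed limits (rad/s): [2.22, 2.22, 2.79, 3.14, 3.14, 3.14].

## Interface

Orientations are given as a unit quaternion [x, y, z, w].
In Python, from workcell import bot, hand, kinematics, get_obs, vision, hand_in gives the robot as it stands. The module is installed in compiled form; this text tells all that it offers. Calls block until the motion is done:
- bot.reach(position, orientation): joint-space move of the TCP to a pose.
- bot.servo_line(position, ori=None, velocity=0.15): straight line of the TCP; ori=None keeps the orientation; velocity is the mean speed in m/s.
- bot.goto_joints(angles): joint-space move.
- hand.move_gripper(opening, strength=None): finger opening in m; strength is the grip in N (None keeps the last); returns when the fingers have stopped.
- bot.dwell(seconds).
- kinematics.solve_ik(position, orientation): joint angles nearest the present ones, or None.
- get_obs(): the state.
- vision.read_camera(name): name is "scene" or "top"; returns a dict with "frame" (420x560x3 uint8, red, green, blue), "intrinsics" (3x3 intrinsics, pixels), "view" (4x4, takes a point from world to camera coordinates). Camera axes: x right, y down, z forward; pixel columns grow to the right and rows downward; lengths in m; the calibration is good to about 2 mm. A picture is of the moment at which its call begins. There is no depth.
A pose or a line that the arm cannot do raises bot.IKError and nothing moves.
- hand_in(): hands the job in, once; it reports no verdict.
The state is a dict: "time_s": time; "joint_pos": joint angles; "joint_vel": joint speeds; "joint_efforts": joint torques, N m; "position": TCP position; "orientation": TCP orientation; "wrist_force": force on the tool from outside, world axes, zero at the start; "ft_torque": the same for the moment, N m; "gripper_width": finger opening in m.
Only numpy, scipy, OpenCV 4.12 (cv2) and the standard library are available. Lean on these libraries where they do the work, as an engineer would, in place of code of your own. Each camera call takes 0.05 s, during which the arm holds its last target. There are 200 camera calls.

## Working session

There is one attempt and no reset: what is moved stays moved. The work goes in short steps, each a Python script; the robot and the scene stay as the last script left them, time stands still between calls to the robot, and variables do not carry over. Pictures are saved under pics/ and viewed, about 8 in all and at most 12, crops included, and the job is handed in when it is done.

```bash
mkdir -p pics; python3 - <<'E'
from workcell import *
import cv2,numpy as np
for n in("top","scene"):
    r=vision.read_camera(n); cv2.imwrite(f"pics/{n}0.png",r["frame"][:,:,::-1]); print(n,r["intrinsics"].tolist(),np.round(r["view"],4).tolist())
o=get_obs(); print(o, bot.tcp_to_tips)
E
```

```text
top [[402.7362534093658, 0.0, 281.6602816774453], [0.0, 402.7362534093658, 206.53196988381654], [0.0, 0.0, 1.0]] [[-0.0133, -0.9999, 0.0009, -0.0146], [-0.9981, 0.0132, -0.0595, 0.5737], [0.0595, -0.0017, -0.9982, 1.1944], [0.0, 0.0, 0.0, 1.0]]
scene [[466.6024299065612, 0.0, 276.86173042881353], [0.0, 466.6024299065612, 207.642631265405], [0.0, 0.0, 1.0]] [[-0.6974, 0.7166, -0.0102, 0.416], [0.5301, 0.5062, -0.6803, -0.231], [-0.4823, -0.4798, -0.7329, 1.5773], [0.0, 0.0, 0.0, 1.0]]
{'time_s': 0.1, 'joint_pos': array([ 1.23757329e+00,  3.53567241e-01,  1.63408120e+00, -5.22739831e-06,
        1.15519870e+00, -2.38777338e-03]), 'joint_vel': array([ 3.04447906e-03, -8.59770037e-04, -1.76536429e-03,  1.43728310e-04,
       -1.33216131e-05, -4.07671832e-04]), 'joint_efforts': array([ 1.13945848e-04, -6.06358480e+01, -3.42821145e+01, -6.82951031e-05,
        3.87469190e-03, -2.49322687e-05]), 'position': array([0.2028783 , 0.59071433, 0.24763485]), 'orientation': array([ 0.69789211, -0.11650688,  0.11636205, -0.69701695]), 'wrist_force': array([ 1.02038427, -0.20832722, -0.25638414]), 'ft_torque': array([-0.0217243 , -0.02853298,  0.00722964]), 'gripper_width': 0.08534778970224839} 0.017
```

View pics/top0.png

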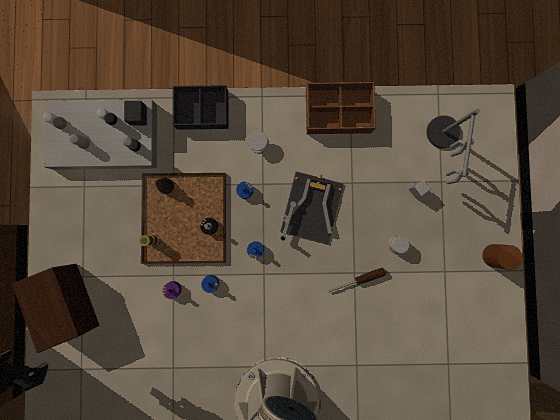

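View pics/scene0.png

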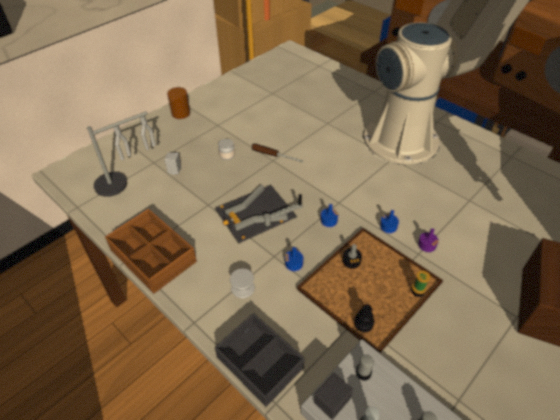

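The top view shows the jig at about (315,208), with its mouth down and the brass stop at (318,184). In the tray the pot candidate is at (209,226), the knobs at (165,185) and the valve at (148,241). Next I'll enlarge these areas.

```bash
python3 - <<'E'
import cv2,numpy as np
a=cv2.imread("pics/top0.png");b=cv2.imread("pics/scene0.png")
A=cv2.resize(a[165:250,190:350],None,fx=5,fy=5,interpolation=cv2.INTER_CUBIC)
cv2.imwrite("pics/c1.png",np.clip(A*1.8,0,255))
B=cv2.resize(b[180:280,210:370],None,fx=5,fy=5,interpolation=cv2.INTER_CUBIC)
cv2.imwrite("pics/c2.png",np.clip(B*1.5,0,255))
E
```

```text
[ WARN:0@0.062] global loadsave.cpp:1063 imwrite_ Unsupported depth image for selected encoder is fallbacked to CV_8U.
```

View pics/c1.png

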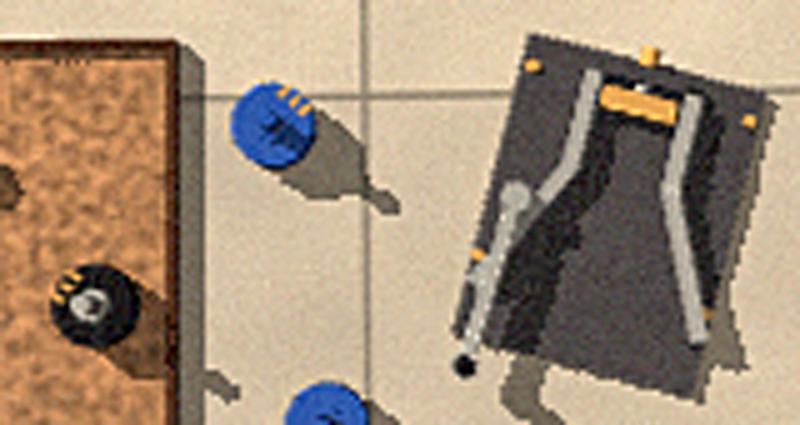

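View pics/c2.png

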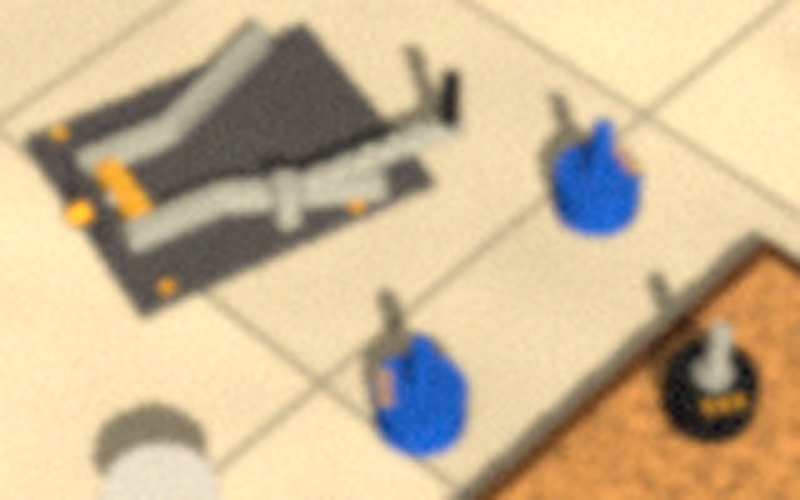

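Both crops are clear. The pot is the black one with the steel shaft, at about (209,226) in top. The jig plate corners are visible in both views, and the keeper post is at top ≈(283,238). I'll fit the jig pose to the corners by reprojection and triangulate the pot and post.

```bash
cat > h.py <<'E'
from workcell import *
import numpy as np,cv2,json
from scipy.optimize import least_squares
from scipy.spatial.transform import Rotation as R
def proj(r,P):
    P=np.atleast_2d(P); c=P@r["view"][:3,:3].T+r["view"][:3,3]; q=c@np.asarray(r["intrinsics"]).T
    return q[:,:2]/q[:,2:]
def ray(r,uv,z):
    V=np.asarray(r["view"]);Rm=V[:3,:3];c=-Rm.T@V[:3,3]
    d=Rm.T@np.linalg.solve(r["intrinsics"],[*uv,1]); return c+d*(z-c[2])/d[2]
def J(p,z,J0):  # jig xy,z -> world
    x,y,a=J0; return np.array([x+np.cos(a)*p[0]-np.sin(a)*p[1], y+np.sin(a)*p[0]+np.cos(a)*p[1], z])
def down(yaw):  # tool y down, tool z (jaws) along world yaw
    z=np.array([np.cos(yaw),np.sin(yaw),0]);y=np.array([0,0,-1.]);x=np.cross(y,z)
    return R.from_matrix(np.c_[x,y,z]).as_quat()
E
cat > l.py <<'E'
from h import *
t=vision.read_camera("top");s=vision.read_camera("scene")
o=lambda L,a,b:np.array(L)/5.+[a-.4,b-.4]
C=[(.09,.075),(.09,-.075),(-.1,-.075),(-.1,.075)]
ct=o([(530,35),(775,103),(702,402),(455,335)],190,165); cs=o([(145,315),(28,138),(300,25),(435,183)],210,180)
def f(v,sep=0):
    P=[J(c,.008,v) for c in C]; return np.r_[(proj(t,P)-ct).ravel()*(sep!=2),(proj(s,P)-cs).ravel()*(sep!=1)]
for k in(0,1,2):
    q=least_squares(f,[.57,-.1,-.2],args=(k,)); print(k,q.x,np.round(q.fun,1))
    if k==0:J0=q.x
json.dump(list(J0),open("jig.json","w"))
# brass block face / pot by masks
def blob(r,box,lo,hi,space=cv2.COLOR_RGB2HSV):
    a,b,c,d=box; m=cv2.inRange(cv2.cvtColor(r["frame"],space)[b:d,a:c],lo,hi)
    n,l,st,ce=cv2.connectedComponentsWithStats(m); i=1+np.argmax(st[1:,4]); return ce[i]+[a,b],st[i,[0,1,2,3,4]]
for nm,r,box,z in(("top",t,(196,214,222,240),0),("scene",s,(340,238,366,272),0)):
    print(nm,"shaft",blob(r,box,(0,0,75),(179,70,255)),"dark",blob(r,box,(0,0,0),(179,255,38)))
p=o([(90,303),(97,305),(465,365)],190,165); print("shaft top xy",ray(t,p[0],.07),"body",ray(t,p[1],.034),"post",ray(t,p[2],.072))
q=o([(721,325),(712,385),(452,75),(452,110)],210,180); print("scene shafttop",ray(s,q[0],.072),"nut",ray(s,q[1],.037),"posttop",ray(s,q[2],.072),ray(s,q[3],.04))
print("pivot",J((-.012,.058),.039,J0),"proj",proj(t,J((-.012,.058),.039,J0)),"post q0..",[(q,np.round(J((-.012-.104*np.sin(2-q),.058-.104*np.cos(2-q)),.07,J0),4)) for q in(0,.2,.4)])
E
python3 l.py
```

```text
0 [ 0.57446384 -0.11499521 -0.26514934] [ 0.  -0.3 -1.2 -1.7 -1.7 -0.8 -0.5  0.2 -0.7 -1.6 -0.9 -0.6  1.  -1.5
  0.2 -1.9]
1 [ 0.57244455 -0.11753185 -0.26827487] [ 1.   0.3 -0.3 -1.  -1.  -0.1  0.3  0.8 -0.  -0.  -0.  -0.   0.  -0.
 -0.  -0. ]
2 [ 0.57787608 -0.11088266 -0.26195542] [-0.  -0.  -0.  -0.  -0.  -0.  -0.  -0.  -0.5 -0.1 -0.9  0.8  1.  -0.3
  0.4 -0.6]
top shaft (array([206.77272727, 225.36363636]), array([ 8,  9,  7,  6, 22], dtype=int32)) dark (array([209.82857143, 226.21714286]), array([  4,   4,  19,  17, 175], dtype=int32))
scene shaft (array([352.73972603, 252.08219178]), array([ 9,  7,  8, 14, 73], dtype=int32)) dark (array([348.00900901, 259.45945946]), array([  3,  11,  16,  18, 111], dtype=int32))
shaft top xy [0.5194354  0.19104609 0.07      ] body [0.51876309 0.1934823  0.034     ] post [ 0.48114633 -0.02356797  0.072     ]
scene shafttop [0.51748191 0.1958838  0.072     ] nut [0.52713925 0.20243545 0.037     ] posttop [ 0.48024052 -0.02189332  0.072     ] [ 0.47709107 -0.02362942  0.04      ]
pivot [ 0.5780823  -0.05587747  0.039     ] proj [[293.05708798 204.36261212]] post q0.. [(0, array([0.4982, 0.0107, 0.07  ])), (0.2, array([ 0.4865, -0.0065,  0.07  ])), (0.4, array([ 0.4786, -0.0257,  0.07  ]))]
```

```bash
cat >> h.py <<'E'
J0=json.load(open("jig.json"))
def best(pos,yaw):
    c=[(abs(q[5]),tuple(down(y))) for y in(yaw,yaw+np.pi) if (q:=kinematics.solve_ik(pos,down(y))) is not None]
    return np.array(min(c)[1])
E
python3 - <<'E'
from h import *
p=np.array([.5185,.194]); o=best([*p,.16],J0[2]+np.pi/2)
hand.move_gripper(.06,40); bot.reach([*p,.16],o); bot.servo_line([*p,.061],velocity=.1)
w=get_obs()["wrist_force"]; hand.move_gripper(0,40); g=get_obs(); print(w,g["wrist_force"],g["gripper_width"],g["time_s"],g["joint_pos"])
bot.servo_line([*p,.14],velocity=.12); g=get_obs();print(g["wrist_force"],g["gripper_width"])
t=vision.read_camera("top");s=vision.read_camera("scene");out=[]
W=lambda *a:J(a[:2],a[2],J0)
segs=[[W(.09,.075,.008),W(.09,-.075,.008),W(-.1,-.075,.008),W(-.1,.075,.008),W(.09,.075,.008)]]+[[W(-.07,k*66/1e3,.024),W(.015,k*.026,.024),W(.075,k*.026,.024)] for k in(1,-1)]
segs.append([W(-.012,.058,.039)]*2)
for r,(a,b) in((t,(272,160)),(s,(205,175))):
    k=6; im=cv2.resize(r["frame"][b:b+90,a:a+66 if r is t else a+66][:,:,::-1],None,fx=k,fy=k,interpolation=cv2.INTER_CUBIC)
    im=cv2.convertScaleAbs(im,alpha=1.5)
    for g in segs: cv2.polylines(im,[np.int32((proj(r,g)-[a-.5,b-.5])*k)],False,(0,0,255),1)
    out.append(im)
s2=s["frame"][175:250,205:325][:,:,::-1]; 
im=cv2.convertScaleAbs(cv2.resize(s2,None,fx=4,fy=4,interpolation=cv2.INTER_CUBIC),alpha=1.5)
for g in segs: cv2.polylines(im,[np.int32((proj(s,g)-[204.5,174.5])*4)],False,(0,0,255),1)
z=s["frame"][175:325,320:430][:,:,::-1]; z=cv2.resize(z,(330,240))
c=np.zeros((540,396+404,3),np.uint8); c[:,:396]=out[0]; im=im[:,:404]; c[:300,396:]=im; c[300:,396:726]=z
cv2.imwrite("pics/ov.png",c)
E
```

```text
[-1.21975468 -0.17574068  0.13688382] [0.26559471 0.27269303 1.63311361] 0.010868738836350063 4.0833 [ 3.55341664e-01  4.91890874e-01  1.92148656e+00  5.43180382e-05
  7.27894809e-01 -9.50334409e-01]
[ 0.75088988  0.44701299 -2.12498825] 0.010536770192595964
```

View pics/ov.png

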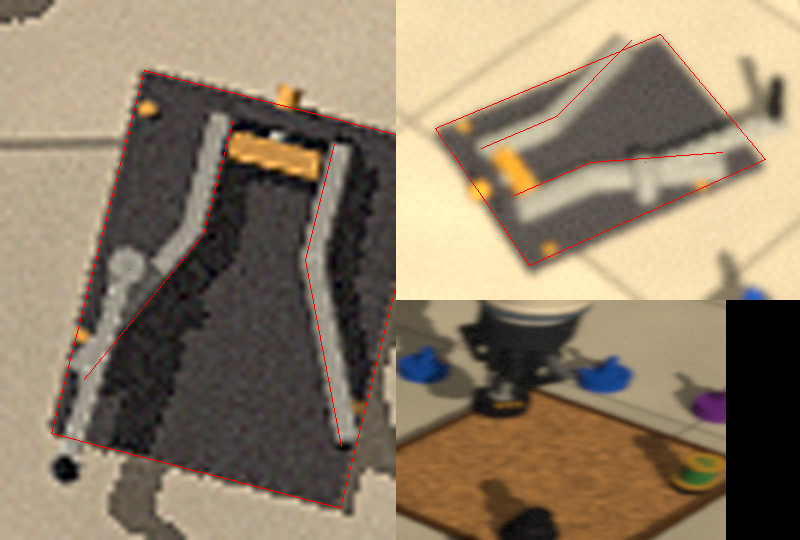

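The outline fits within about 1 mm in top and a few mm in scene, which is good enough. The pot hangs in the gripper, held by its shaft. Next I'll place it.

```bash
python3 - <<'E'
from h import *
q=get_obs()["orientation"]; m=J((-.045,0),.15,J0)
bot.servo_line([.5185,.194,.15],velocity=.1); bot.servo_line(m,velocity=.25); bot.servo_line([*m[:2],.067],velocity=.1)
bot.dwell(.2); f0=get_obs()["wrist_force"][2]; z=.067
while z>.060:
    z-=.0005; bot.servo_line([*m[:2],z],velocity=.02)
    if get_obs()["wrist_force"][2]-f0>2: break
print("z",z,get_obs()["wrist_force"],get_obs()["position"])
hand.move_gripper(.04); g=get_obs(); print(g["wrist_force"],g["time_s"])
bot.servo_line([*m[:2],.15],velocity=.15)
# stand behind, closed
b=J((-.13,0),.15,J0); bot.servo_line(b,velocity=.2); hand.move_gripper(0); print(get_obs()["gripper_width"],get_obs()["time_s"])
t=vision.read_camera("top");s=vision.read_camera("scene")
c=np.zeros((500,800,3),np.uint8)
a=cv2.resize(t["frame"][165:265,260:340],(400,500),interpolation=cv2.INTER_CUBIC);d=cv2.resize(s["frame"][150:250,225:305],(400,500),interpolation=cv2.INTER_CUBIC)
cv2.imwrite("pics/pl.png",cv2.convertScaleAbs(np.hstack([a,d])[:,:,::-1],alpha=1.5))
E
```

```text
z 0.063 [-0.59954788  0.44221552  1.92829186] [ 0.53113255 -0.10318554  0.06319008]
[0.34375978 0.6224545  0.24309848] 10.1583
8.883177685298945e-05 11.9333
```

View pics/pl.png

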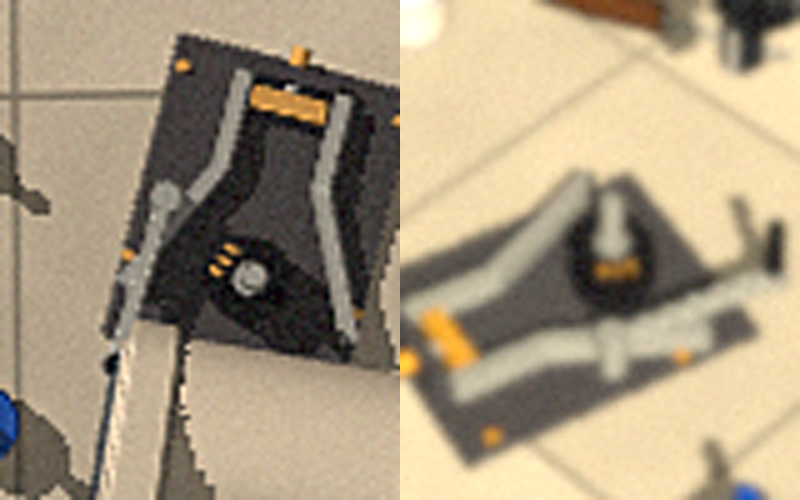

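The pot stands upright in the mouth, centred, with its body at about (250,275) in the crop. Now I'll push on the body with the closed fingers.

```bash
cat > push.py <<'E'
from h import *
u=np.array([np.cos(J0[2]),np.sin(J0[2]),0]); Z=.031
T0=get_obs()["time_s"]
bot.servo_line(J((-.13,0),Z,J0),velocity=.15); bot.dwell(.2)
F0=np.mean([get_obs()["wrist_force"] for _ in range(3)],axis=0); print("tare",F0,get_obs()["position"])
def go(x,v):
    bot.servo_line(J((x,0),Z,J0),velocity=v); d=get_obs()["wrist_force"]-F0
    return -d@u, d@[-u[1],u[0],0], d[2]
x=-.13; log=[]
f=go(-.088,.1); x=-.088
while x<.012:
    st=.002 if x<-.022 else .00025
    if log and log[-1][1]>3: st=min(st,.00015)
    if x>-.03 and log[-1][1]>9: break
    if log and log[-1][1]>13: break
    x+=st; f=go(x,.03 if st>.001 else .01); log.append((x,*f))
L=np.array(log); print(np.round(L[::8],4).tolist()); print("end",np.round(L[-14:],5).tolist(),get_obs()["time_s"]-T0)
t0=get_obs()["time_s"]; H=[]
while get_obs()["time_s"]-t0<.7:
    f=go(x,.01); H.append(f[0]); x+=float(np.clip((10-f[0])*2e-5,-1e-4,1e-4))
print("hold",np.round(H,1),x,get_obs()["time_s"])
json.dump([x,*map(float,F0)],open("home.json","w"))
E
python3 push.py
```

```text
tare [ 0.45199305 -0.74774466  0.61726061] [ 0.44960884 -0.0810428   0.03178072]
[[-0.086, -0.1441, 1.0197, -0.2641], [-0.07, 0.8424, 1.2319, -0.9268], [-0.054, 0.4636, 0.282, 0.0866], [-0.038, 1.3522, 1.0973, -0.1681], [-0.022, -0.2119, 0.5216, -1.5164], [-0.02, -0.098, 1.0075, -1.1987], [-0.018, 0.9594, 0.4093, -0.1675], [-0.016, 0.765, 1.4312, -0.7827], [-0.014, 0.9521, 0.2045, 0.468], [-0.012, 1.3615, 0.846, -0.4578], [-0.01, 1.3202, -0.0574, -0.6487], [-0.008, 0.2645, 0.4352, -0.9076], [-0.006, 1.2281, 0.7814, -0.6406], [-0.004, 0.9212, 0.7816, -0.9505], [-0.0024, 7.543, 1.0199, 4.0901]]
end [[-0.004, 0.92124, 0.78156, -0.95047], [-0.00375, 0.74544, 1.01944, -0.16997], [-0.0035, 1.82072, 1.17212, 0.19948], [-0.00325, 2.77743, 0.0333, -0.07054], [-0.003, 4.78838, 0.34962, 2.10378], [-0.00285, 5.77726, 0.73375, 2.71417], [-0.0027, 5.96603, 0.49233, 2.9571], [-0.00255, 6.97428, 1.65139, 4.18054], [-0.0024, 7.54303, 1.0199, 4.09006], [-0.00225, 7.23302, 1.46048, 4.48675], [-0.0021, 7.82173, 0.96827, 4.86258], [-0.00195, 8.95562, 0.3007, 4.72822], [-0.0018, 8.41547, 1.05683, 4.85474], [-0.00165, 9.84416, 0.67715, 5.93232]] 31.2084
hold [8.7 9.6 9.5] -0.0016052345753383565 43.9917
```

```bash
python3 - <<'E'
from h import *
s=vision.read_camera("scene");t=vision.read_camera("top");g=get_obs();print(g["position"],g["wrist_force"],g["time_s"])
a=cv2.resize(t["frame"][165:265,260:340],(400,500),interpolation=cv2.INTER_CUBIC);d=cv2.resize(s["frame"][170:245,215:275],(400,500),interpolation=cv2.INTER_CUBIC)
cv2.imwrite("pics/pu.png",cv2.convertScaleAbs(np.hstack([a,d])[:,:,::-1],alpha=1.6))
E
```

```text
[ 0.57119509 -0.1141247   0.03074201] [-8.38740296  2.1966732   7.20666953] 44.0917
```

View pics/pu.png

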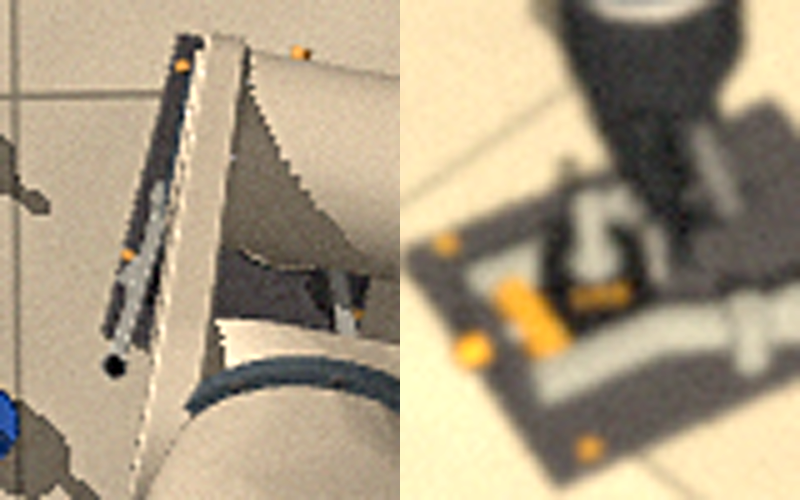

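The pot is upright with its body against the brass block, and it was held at about 9–10 N for over 0.7 s. The clock is at 44 s, so I'll retract and sweep the keeper by caging the post.

```bash
cat > keep.py <<'E'
from h import *
piv=J((-.012,.058),0,J0)[:2]; post=np.array([.4807,-.0227])
a0=np.arctan2(*(post-piv)[::-1])          # world bearing; at q=2 bearing is J0yaw-pi/2
q0=2-((J0[2]-np.pi/2-a0)%(2*np.pi)); r0=np.linalg.norm(post-piv); print("q0",q0,"r",r0)
def pt(q,z):
    b=J0[2]-np.pi/2-(2-q); p=piv+.104*np.array([np.cos(b),np.sin(b)]); return [*p,z],b+np.pi/2
qs=np.r_[np.arange(q0,1.95,.2),1.97]; ok=[]
for k in(0,np.pi):
    js=[kinematics.solve_ik(pt(q,.06)[0],down(pt(q,.06)[1]+k)) for q in qs]
    if all(j is not None for j in js):
        j6=np.array([j[5] for j in js]); print(k,np.round(j6,2))
        if np.abs(np.diff(j6)).max()<.6: ok.append((np.abs(j6).max(),k))
k=min(ok)[1]
if __name__=="__main__":
    h=json.load(open("home.json")); x=h[0]
    bot.servo_line(J((x-.02,0),.031,J0),velocity=.08); p=J((x-.025,0),.13,J0); bot.servo_line(p,velocity=.15)
    hand.move_gripper(.024,20)
    P,y=pt(q0,.12); P[:2]=post; bot.reach(P,down(y+k)); print("t",get_obs()["time_s"])
    bot.servo_line([*post,.06],velocity=.12); g=get_obs(); F0=g["wrist_force"]; print(F0,g["position"],g["time_s"])
    t=vision.read_camera("top");s=vision.read_camera("scene")
    a=cv2.resize(t["frame"][165:265,260:340],(400,500),interpolation=cv2.INTER_CUBIC);d=cv2.resize(s["frame"][160:240,225:305],(400,500),interpolation=cv2.INTER_CUBIC)
    cv2.imwrite("pics/kp.png",cv2.convertScaleAbs(np.hstack([a,d])[:,:,::-1],alpha=1.6))
E
python3 keep.py
```

```text
q0 0.3659933905575601 r 0.10287884500724236
0 [1.85 1.61 1.36 1.12 0.89 0.66 0.44 0.22 0.02]
t 48.475
[ 1.13979028 -0.31129967 -1.07777059] [ 0.48088159 -0.02272078  0.06017964] 49.125
```

View pics/kp.png

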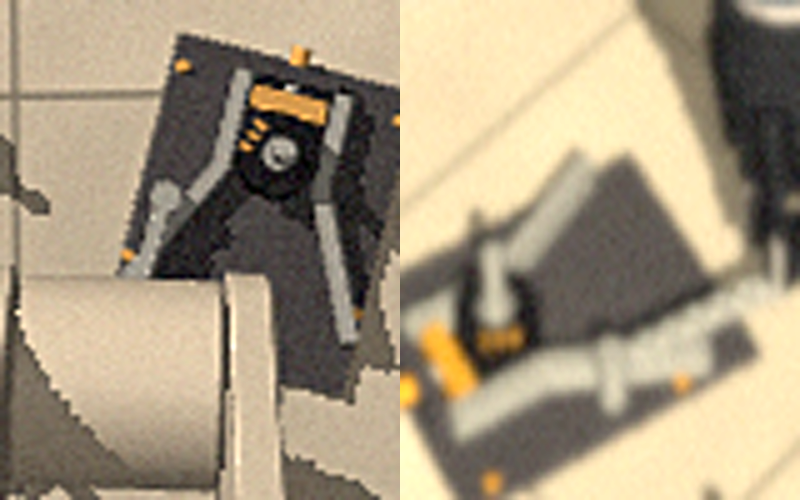

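The pot is seated against the block and upright. The fingers are around the post at the end of the keeper arm with no contact force. Next is the sweep.

```bash
cat > sw.py <<'E'
from keep import *
F0=get_obs()["wrist_force"]; q6=get_obs()["joint_pos"][5]; k=0
for q in qs[1:]:
    P,y=pt(q,.06); bot.servo_line(P,down(y+k),velocity=.07)
    d=get_obs()["wrist_force"]-F0; print(round(q,2),np.round(d,1),round(get_obs()["time_s"],1))
    if np.linalg.norm(d)>15: raise SystemExit("force")
u=np.array([np.cos(J0[2]),np.sin(J0[2]),0]); B=np.array(P); s=0
while s<.02:
    s+=.001; bot.servo_line(B+u*s,velocity=.02); f=-(get_obs()["wrist_force"]-F0)@u
    if f>4.5: break
print("end s",s,"f",f,get_obs()["time_s"])
t=vision.read_camera("top");sc=vision.read_camera("scene")
bot.servo_line(B+u*(s-.006),velocity=.05); bot.servo_line([*(B+u*(s-.006))[:2],.16],velocity=.15); print(get_obs()["time_s"])
bot.servo_line(J((-.2,-.03),.16,J0),velocity=.3); print(get_obs()["time_s"])
t=vision.read_camera("top");sc=vision.read_camera("scene")
a=cv2.resize(t["frame"][165:265,260:340],(400,500),interpolation=cv2.INTER_CUBIC);d=cv2.resize(sc["frame"][160:240,215:279],(400,500),interpolation=cv2.INTER_CUBIC)
cv2.imwrite("pics/fin.png",cv2.convertScaleAbs(np.hstack([a,d])[:,:,::-1],alpha=1.6))
E
python3 sw.py
```

```text
q0 0.3659933905575601 r 0.10287884500724236
0 [1.85 1.61 1.36 1.12 0.89 0.66 0.44 0.22 0.02]
0.57 [-1.5 -0.6 -0.1] 49.7
0.77 [-1.4 -0.4  0.1] 50.1
0.97 [-0.8 -1.2  0.4] 50.6
1.17 [-0.6 -1.1  0.9] 51.0
1.37 [-1.2 -0.5 -0.2] 51.5
1.57 [-1.2  0.3  0.5] 51.9
1.77 [-1.2 -0.1  0.3] 52.4
1.97 [-1.5  0.5  0.6] 52.8
end s 0.013000000000000005 f 6.113043895422315 56.0667
57.25
58.0417
```

View pics/fin.png

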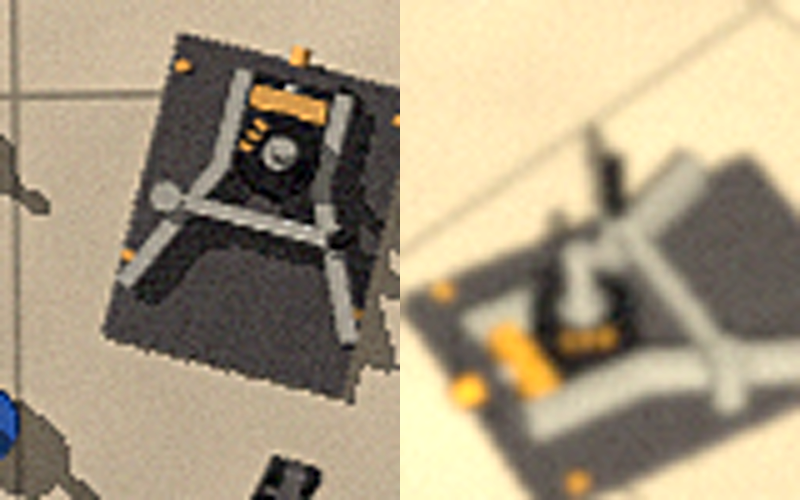

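The keeper lies straight across the throat, parallel to the plate's edge, with its post at (343,237). The pot is still upright against the block and the gripper is clear, so I'm handing in.

```bash
python3 -c "
from workcell import *
print(get_obs()['time_s']); hand_in()"
```

```text
58.1417
the job is handed in; nothing more can be done
```

The tone control is standing home against the end stop with the keeper closed behind it. I handed the job in at 58.1 s of the 72 s allowed.

**What I did:** I took the tone control from the tray by its shaft and stood it in the jig mouth. I then pushed it down the rails with closed fingers on its body until it met the stop, and held it there. Last, I swept the keeper round with the fingers loosely around its post, backed off and moved clear.

**Last checks:**
- **Seating:** the force rose at a point that puts the axis at jig x ≈ 0.034, inside the expected 0.021 to 0.043. The readings along the push while holding were 8.7–9.6 N over about 0.7 s. The peak I sampled was 9.8 N, under the 16 N limit.
- **Keeper:** the force rose to about 6 N at the end of its travel. In the final picture it lies along jig -y behind the tone control.
- **Final picture:** the tone control is upright against the brass block and nothing is touching it. I did not check the other small parts in a wider picture at the end. No move came near them at their height.

**Disagreements:**
- While pressing, the wrist also felt about 6 N upward. I took this as friction at the finger, because the tone control looked upright during and after the press.
- My first estimates of the jig position from the two cameras differed by about 8 mm. The joint fit matched to about 1 mm in the top view and a few mm in the scene view, and was good enough to work from.

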